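# Clamp the open end of a panel glue-up

### The job

The painted panel is being glued to its backing board and its open end is springing away. Squeeze the orange-handled spring clamp off the rail, keep it squeezed open and bring it down astride both boards at the blue tape, pressing until its throat bears firmly but not hard on their top edge; then keep it lightly bearing there while you let its jaws close, and let go so that it holds the joint shut by itself. Leave the other things on the table as they are.

Things in the scene. Friction and masses are not known exactly. Their poses are not given: they have to be found in the camera images.
- clamp: spring clamp to use: orange handles and jaw pads, 0.1 kg, 24 mm wide. It closes itself; squeezing the handles together opens the jaws. It stands astride the rail, handles up. Origin on its pivot; y along the pivot (and the edge it sits on), x the way the jaws open and the handles are squeezed, z up to the handles
- clamp_grip (a point): where to squeeze: half-way between the handles, 40 mm above the pivot (handles end at 58 mm; fingertips have room down to 15 mm). Handles 20 mm wide; outer faces 55 mm apart here (66 mm at their ends), leaning outwards, when the clamp holds 20 mm; 34 mm apart and upright when fully squeezed against its stop, which takes 13 N here. Axes as clamp
- clamp_throat (a point): middle of the flat underside of the clamp's throat (black saddle 14 x 20 mm between the jaws), 8 mm below the pivot: this must bear on the boards' top edge. The jaws reach 31 mm below it. 3 to 20 N is right there; more dents the edge. At the start it stands on the rail's top edge. Axes as clamp
- jaw (a joint): turn of each of the clamp's two levers (rad, both alike): 0 when the jaws hold 21 mm, 0.28 fully squeezed (jaws 38 mm apart), negative when they hold less. Its spring grips 21 mm with about 9 N
- stand: fixed gluing stand, base 130 x 270 x 18 mm, with two boards upright on it: a plain backing board (fixed, 12 mm thick, from x = -12 mm to 0) and on its +x side a 9 mm panel painted in squares. Both 240 mm long along y. A green-handled clamp holds their -y end. Origin: underside centre; x through the boards, y along them, z up
- mark (a point): point on the stand's base, 18 mm above the table, straight below the middle of the blue tape (26 mm wide, over both boards' top edge), at stand x = 0, y = 70 mm. The clamp goes here, its x along the stand's x. The top edge above it is NOT measured: shims differ, it lies 126 to 136 mm above the table. Axes as stand
- face (a joint): angle of the painted panel from the backing board (rad) about the upright line at the green clamp, 158 mm from the tape. 0 is shut; it springs open to 0.04, a 6 mm gap at the tape, where the boards then reach from stand x = -12 to +15.5 mm (shut: -12 to +9, middle -1.5). Some 2 N at the tape shuts it
- rail_top (a point): middle of the top edge of the fixed wooden clamp rail, 100 mm above the table; rail 20 mm thick, 230 mm long along its y. Two green-handled clamps stay on it, 86 mm either side of this point
- glue: bystander: white glue bottle, 54 mm across, 150 mm high; origin under its centre
- paint_jar: bystander: paint jar with yellow label and black lid, 66 mm across, 75 mm high; origin under its centre
- medium_jar: bystander: jar with red label and white lid, 60 mm across, 85 mm high; origin under its centre
- tape_roll: bystander: roll of blue tape lying flat, 100 mm across, 25 mm high; origin under its centre
- brush_glass: bystander: glass with brushes, 72 mm across, about 220 mm high with the brushes; origin under its centre
- flat_brush: bystander: brush lying on the table, 190 mm long along its x; origin at its middle
- sanding_block: bystander: cork sanding block 100 x 60 x 30 mm; origin under its centre

How it is judged:
By the outcome, as a careful person would: the job done as asked, in the order asked, and still so for the second after the job is handed in, with the robot touching nothing.
It also fails if it takes over 64 s, if anything falls off the work surface, if the arm or the gripper's body presses on something with over 40 N, if the wrist force passes 120 N, or if a joint passes its speed limit or range.

### The arm

A 6-joint arm with a two-finger parallel gripper is mounted at the origin on the work surface. World frame = base frame: x ahead of the robot, y to its left, z up, the work surface at z = 0. Lengths are in m, angles in rad, forces in N, time in s.
With the tool pointing down it reaches from about 0.25 to 0.725 m from the base axis. Payload 4 kg.
Tool frame: the origin (TCP) lies between the finger pads; the fingertips stand 17 mm ahead of it and the grasp point (between the pads) lies 2 mm behind it; z points along the fingers, x is the direction in which the jaws open and shut, and the axes are right-handed (so a half turn about z gives the same grasp; the last joint's range is limited). The gripper opens to 85 mm and grips with 20 to 120 N. Pads are 22 mm wide; open, the fingers measure 114 mm over their backs; the gripper's body (76 mm by 85 mm) begins 54 mm behind the grasp point. The pads swing forward as they close: fully open they stand 13 mm farther back than shut.
Start: joints at [1.177, 0.241, 0.005, 1.335, 0, 1.571], TCP at [0.192, 0.462, 0.248] pointing down, gripper open.
Joint ranges: [-2.72, 2.72], [-1.05, 1.87], [-1.09, 1.28], [-1.99, 2.15], [-1.42, 1.44], [-3.14, 3.14]. Speed limits (rad/s): [2.79, 2.79, 3.14, 3.14, 3.14, 3.14].

### API

Orientations are given as a unit quaternion [x, y, z, w].
In Python, from workcell import telemetry, cams, workorder gives the robot as it stands. The module is installed in compiled form; this text tells all that it offers.
- The arm moves only by the tool apply_moves, never from a script. Its argument "moves" is a list that holds one entry, the list of rows, each a list of 4 numbers: the shift along the tool's x, y, z in mm, then the turn about the tool's z in degrees. A call has exactly 10 rows; each row shifts and turns the pose as measured when the row begins, along the tool's axes as they then stand; what a row does not reach is not made up. A row lasts 1/10 s, in which the tool goes at most 50 mm and 8.59 degrees, less where a joint would pass 70% of its speed; a pose out of reach is approached as far as the arm can. A call with a gripper value outside its range is refused whole. "hand" is the gripper's target within -1 to 1 (fully open at 1, half-way at 0, shut at -1), set as the call begins (left out, the last holds). The fingers move at their own pace and stop on an object; the grip force is fixed at half the most. Time passes only in rows, so rows that do not move let the fingers close, or fill a call up. It gives the time, the measured TCP pose, the force and the opening at its end, in the units of the state.
- telemetry.get_obs(): the state, without advancing time (a new reading comes with each control period).
- cams.camera(name): name is "scene" or "top"; returns a dict with "color" (480x640x3 uint8, red, green, blue), "fovy" (degrees; the focal length in pixels is half the picture's height over the tangent of half this angle, whatever the lens; pixels are square), "cx", "cy" (the principal point, pixels), "camera_from_world" (4x4, takes a point from world to camera coordinates). Camera axes: x right, y down, z forward; pixel columns grow to the right and rows downward; lengths in m; the calibration is good to about 2 mm. A picture is of the moment at which its call begins. There is no depth.
- workorder.job_done(): hands the job in, once; it reports no verdict.
The state is a dict: "clock": time; "joint_pos": joint angles; "joint_vel": joint speeds; "tau": joint torques, N m; "eef_pos": TCP position; "tool_rot": TCP orientation; "ft_force": force on the tool from outside, world axes, zero at the start; "ft_torque": the same for the moment, N m; "grip_width": finger opening in m.
Only numpy, scipy, OpenCV 4.12 (cv2) and the standard library are available. Lean on these libraries where they do the work, as an engineer would, in place of code of your own. Each camera call takes 0.05 s, during which the arm holds its last target. There are 200 camera calls.

## Working session

There is one attempt and no reset: what is moved stays moved. The work goes in short steps, Python scripts to look and compute and a tool call to move; the robot and the scene stay as the last step left them, time stands still between calls to the robot, and variables do not carry over. Pictures are saved under pics/ and viewed, about 8 in all and at most 12, crops included, and the job is handed in when it is done.

Besides the shell and the picture viewer there is one more tool, called as name(argument=value, ...) on one line, values as JSON. apply_moves: Moves the arm, as the interface text tells. Its arguments: {"type":"object","properties":{"moves":{"type":"array"},"hand":{"type":"number"}},"required":["moves"]}

```bash
mkdir -p pics
python3 - <<'E'
from workcell import telemetry,cams
import cv2,numpy as np
print(telemetry.get_obs())
for n in("scene","top"):
    c=cams.camera(n); cv2.imwrite(f"pics/{n}0.png",c["color"][:,:,::-1]); np.save(f"{n}.npy",c,allow_pickle=True)
    print(n,c["fovy"],c["cx"],c["cy"],c["camera_from_world"].round(4).tolist())
E
```

```text
{'clock': 0.0, 'joint_pos': array([1.17700696e+00, 2.41386602e-01, 3.72584626e-03, 1.33518539e+00,
       8.02544154e-06, 1.57081394e+00]), 'joint_vel': array([-2.63181416e-03,  3.54188257e-04, -9.80458308e-04, -6.34587370e-05,
       -8.26759717e-04, -2.25717081e-03]), 'tau': array([ 2.05806828e-06, -3.72318649e+01,  2.52406704e+01,  1.70232472e-02,
        5.73108264e-05, -4.10163977e-06]), 'eef_pos': array([0.19161652, 0.46118635, 0.2474267 ]), 'tool_rot': array([ 8.31776809e-01,  5.55109260e-01, -8.54712109e-04,  5.65613202e-04]), 'ft_force': array([-0.54935171, -0.5536351 ,  0.16293508]), 'ft_torque': array([-0.00086365, -0.01609828, -0.05503003]), 'grip_width': 0.0853158785545586}
scene 53.89085884791234 316.36311156468827 231.99225332557168 [[0.5542, 0.8324, -0.0063, -0.2271], [0.5014, -0.3399, -0.7956, -0.1693], [-0.6644, 0.4377, -0.6058, 1.412], [0.0, 0.0, 0.0, 1.0]]
top 45.57481217007859 317.5711725268788 235.53305838378648 [[-0.0157, -0.9997, 0.0203, -0.0841], [-0.9939, 0.0134, -0.1095, 0.512], [0.1092, -0.0219, -0.9938, 1.1841], [0.0, 0.0, 0.0, 1.0]]
```

View pics/scene0.png

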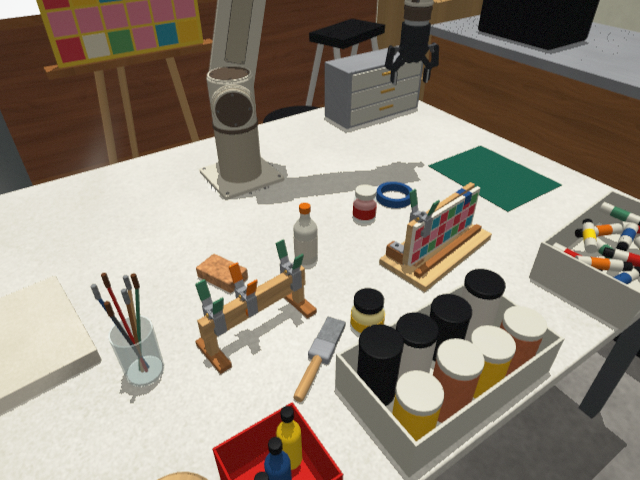

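View pics/top0.png

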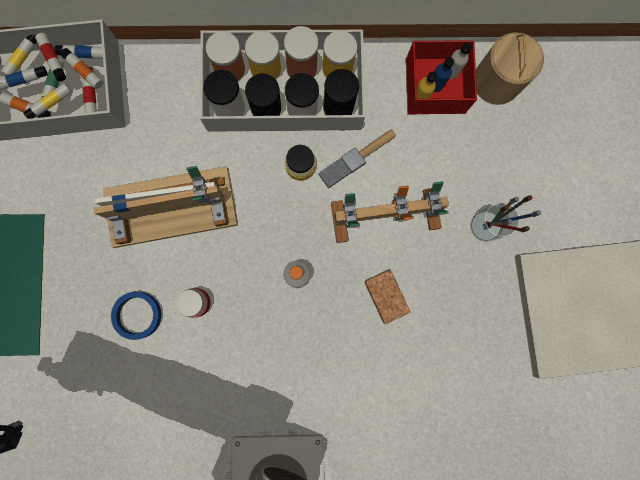

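The scene and top views show the orange clamp on the rail at about (402,205) in top and (238,285) in scene. The stand's blue tape is at about (120,202) in top and (465,195) in scene. I'll zoom in on both.

Run:
```python
import cv2,numpy as np
t=cv2.imread("pics/top0.png");s=cv2.imread("pics/scene0.png")
f=lambda im,x,y,w,h,k:cv2.resize(im[y:y+h,x:x+w],None,fx=k,fy=k,interpolation=cv2.INTER_CUBIC)
a=np.vstack([f(t,95,160,150,90,5)[:, :750],]); b=f(t,325,175,130,75,5)
cv2.imwrite("pics/cropT1.png",f(t,95,160,150,95,5))
cv2.imwrite("pics/cropT2.png",np.vstack([f(t,325,175,130,75,5)[:, :640],np.hstack([f(s,375,175,120,64,0x5)])[:, :600].copy() if 0 else cv2.resize(f(s,375,180,130,50,5),(650,250))[:, :650]]) if 0 else f(t,325,175,130,75,5))
L=f(s,190,235,135,140,3);R=f(s,372,175,127,140,3)
cv2.imwrite("pics/cropS.png",np.hstack([L,R]))
```

```text
(no output)
```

View pics/cropT1.png

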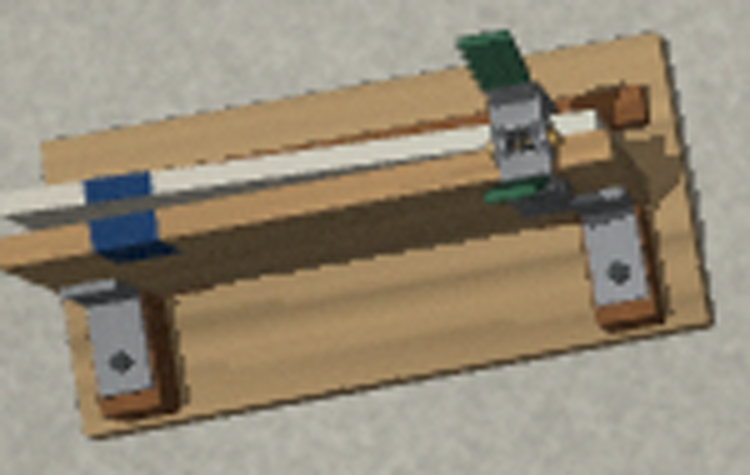

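View pics/cropT2.png

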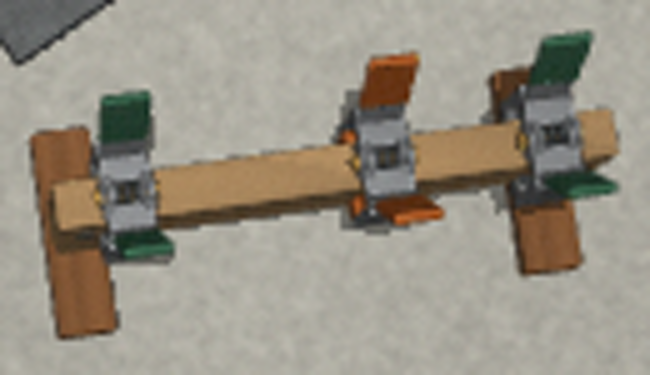

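View pics/cropS.png

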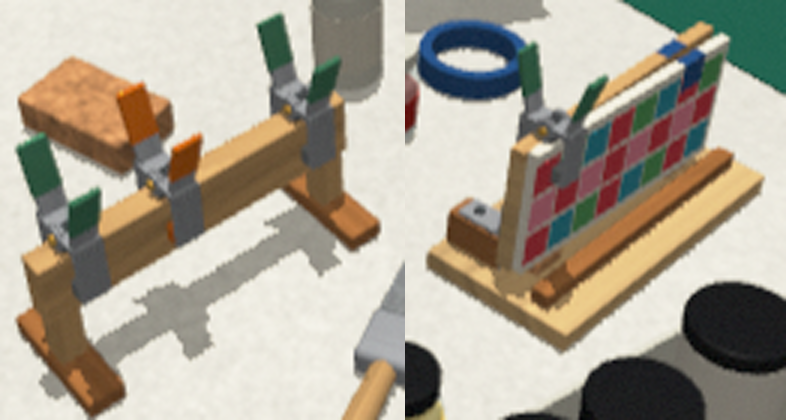

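```bash
cat > h.py <<'E'
import numpy as np
C={n:np.load(n+".npy",allow_pickle=True).item() for n in("scene","top")}
def ray(n,u,v,c=None):
    c=c or C[n];f=240/np.tan(np.radians(c["fovy"]/2));M=c["camera_from_world"];R=M[:3,:3]
    return -R.T@M[:3,3],R.T@np.array([(u-c["cx"])/f,(v-c["cy"])/f,1])
def onz(n,u,v,z,c=None):
    o,d=ray(n,u,v,c);return o+d*(z-o[2])/d[2]
def proj(n,p,c=None):
    c=c or C[n];f=240/np.tan(np.radians(c["fovy"]/2));q=c["camera_from_world"]@np.r_[p,1]
    return q[:2]/q[2]*f+[c["cx"],c["cy"]]
def tri(a,b):
    A=[];B=[]
    for n,u,v in(a,b):
        o,d=ray(n,u,v);d/=np.linalg.norm(d);P=np.eye(3)-np.outer(d,d);A.append(P);B.append(P@o)
    p=np.linalg.lstsq(np.vstack(A),np.hstack(B),rcond=None)[0]
    return p
E
python3 - <<'E'
from h import *
np.set_printoptions(precision=4,suppress=True)
t2=lambda u,v,z:onz("top",325+u/5,175+v/5,z)
t1=lambda u,v,z:onz("top",95+u/5,160+v/5,z)
print("rail");P=[t2(*q,.1) for q in((52,183),(58,228),(618,148),(612,110))];print(np.array(P))
l=(P[0]+P[1])/2;r=(P[2]+P[3])/2;d=l-r;print("mid",(l+r)/2,"len",np.linalg.norm(d),"th",np.linalg.norm(P[0]-P[1]),np.linalg.norm(P[2]-P[3]),"yaw",np.degrees(np.arctan2(-d[0],d[1])))
print("greens/orange pivots z.108");G=[t2(*q,.112) for q in((127,190),(387,157),(553,135))];print(np.array(G));print(np.linalg.norm(G[0]-G[2]))
print("base");B=[t1(*q,.018) for q in((42,143),(660,34),(712,322),(88,434))];print(np.array(B))
for i in range(4):print(np.linalg.norm(B[i]-B[(i+1)%4]),end=" ")
d=B[3]-B[2];e=B[0]-B[1];print("yaw",[np.degrees(np.arctan2(-x[0],x[1])) for x in(d,e)])
c=sum(B)/4
for d in (d,e):
  y=np.degrees(np.arctan2(-d[0],d[1]));a=np.radians(y);print("centre",c,"mark",c+.07*np.array([-np.sin(a),np.cos(a),0]))
# tape corners on top face: top view vs scene
print("tape");T=[t1(*q,.131) for q in((85,180),(150,172),(155,232),(93,243))];print(np.array(T),sum(T)/4)
s=lambda u,v:(("scene",372+(u-405)/3,175+v/3))
tt=lambda u,v:("top",95+u/5,160+v/5)
# far board right end (shared corner near panel/board -y end): print scene tape centre triangulation
print(tri(tt(85,181),s(706,55)),tri(tt(152,172),s(684,68)),tri(tt(157,243),s(660,47)),tri(tt(93,243),s(681,38)))
E
```

```text
rail
[[ 0.5508 -0.1266  0.1   ]
 [ 0.5325 -0.1286  0.1   ]
 [ 0.5622 -0.3557  0.1   ]
 [ 0.5777 -0.3539  0.1   ]]
mid [ 0.5558 -0.2412  0.1   ] len 0.22892917477586558 th 0.018385788112124494 0.015686175505506324 yaw 7.109207807174399
greens/orange pivots z.108
[[ 0.5457 -0.1557  0.112 ]
 [ 0.5577 -0.2598  0.112 ]
 [ 0.5658 -0.3267  0.112 ]]
0.17216361083620774
base
[[0.6194 0.3662 0.018 ]
 [0.6642 0.1019 0.018 ]
 [0.5382 0.0795 0.018 ]
 [0.4937 0.3437 0.018 ]]
0.26807827843579174 0.12797458253628569 0.2679083579980875 0.12769060246579916 yaw [np.float64(9.559113389442441), np.float64(9.620165868377562)]
centre [0.5789 0.2229 0.018 ] mark [0.5672 0.2919 0.018 ]
centre [0.5789 0.2229 0.018 ] mark [0.5672 0.2919 0.018 ]
tape
[[0.5822 0.3092 0.131 ]
 [0.585  0.2842 0.131 ]
 [0.5614 0.2818 0.131 ]
 [0.5573 0.3056 0.131 ]] [0.5715 0.2952 0.131 ]
[0.5834 0.3109 0.1324] [0.5862 0.2847 0.1319] [0.5592 0.2829 0.1365] [0.5592 0.3071 0.1362]
```

```bash
cat >> h.py <<'E'
from scipy.spatial.transform import Rotation as Ro
def plan(tgt,yaw,n):
    "print n rows (tool frame mm, deg) from here to tgt (world m), tool-x at yaw deg, tool down"
    from workcell import telemetry
    s=telemetry.get_obs();R=Ro.from_quat(s["tool_rot"]).as_matrix();p=s["eef_pos"]
    y0=np.degrees(np.arctan2(R[1,0],R[0,0]));dy=(yaw-y0+180)%360-180
    print("t %.2f"%s["clock"],"p",p.round(4),"yaw %.2f"%y0,"tilt z",R[:,2].round(4),"F",s["ft_force"].round(2),"w %.4f"%s["grip_width"])
    st=(np.array(tgt)-p)/n*1000;a=np.radians(y0)
    for i in range(n):
        x=np.array([np.cos(a),np.sin(a)]);yv=np.array([np.sin(a),-np.cos(a)])
        k=-dy/n; print([round(float(st[:2]@x),1),round(float(st[:2]@yv),1),round(float(-st[2]),1),round(float(k),2)],end=",")
        a+=np.radians(dy/n)
    print()
E
python3 -c "
from h import *
plan([.5577,-.2598,.27],7,20)"
```

```text
t 0.10 p [0.1916 0.4612 0.2475] yaw 67.43 tilt z [-7.0e-04 -1.8e-03 -1.0e+00] F [ 0.04  0.47 -0.34] w 0.0849
[-26.3, 30.7, -1.1, 3.02],[-24.6, 32.1, -1.1, 3.02],[-22.9, 33.3, -1.1, 3.02],[-21.1, 34.5, -1.1, 3.02],[-19.2, 35.6, -1.1, 3.02],[-17.3, 36.5, -1.1, 3.02],[-15.4, 37.4, -1.1, 3.02],[-13.4, 38.1, -1.1, 3.02],[-11.4, 38.8, -1.1, 3.02],[-9.3, 39.3, -1.1, 3.02],[-7.2, 39.8, -1.1, 3.02],[-5.1, 40.1, -1.1, 3.02],[-3.0, 40.3, -1.1, 3.02],[-0.9, 40.4, -1.1, 3.02],[1.3, 40.4, -1.1, 3.02],[3.4, 40.3, -1.1, 3.02],[5.5, 40.1, -1.1, 3.02],[7.6, 39.7, -1.1, 3.02],[9.7, 39.3, -1.1, 3.02],[11.8, 38.7, -1.1, 3.02],
```

apply_moves(moves=[[[-26,31,-2,3],[-25,32,-2,3],[-23,33,-2,3],[-21,35,-2,3],[-19,36,-2,3],[-17,37,-2,3],[-15,37,-2,3],[-13,38,-2,3],[-11,39,-2,3],[-9,39,-2,3]]], hand=1)

```text
clock: 1.1
eef_pos: [0.3773, 0.0909, 0.2644]
tool_rot: [0.948, 0.317, -0.004, 0.002]
ft_force: [0.9, 0.6, 0.0]
grip_width: 0.0856
```

```bash
python3 -c "
from h import *
plan([.5577,-.2598,.27],7,15)"
```

```text
t 1.10 p [0.3773 0.0909 0.2644] yaw 36.94 tilt z [-0.0053 -0.0066 -1.    ] F [0.91 0.6  0.02] w 0.0856
[-4.4, 25.9, -0.4, 2.0],[-3.5, 26.1, -0.4, 2.0],[-2.6, 26.2, -0.4, 2.0],[-1.7, 26.2, -0.4, 2.0],[-0.8, 26.3, -0.4, 2.0],[0.1, 26.3, -0.4, 2.0],[1.0, 26.3, -0.4, 2.0],[1.9, 26.2, -0.4, 2.0],[2.9, 26.1, -0.4, 2.0],[3.8, 26.0, -0.4, 2.0],[4.7, 25.9, -0.4, 2.0],[5.6, 25.7, -0.4, 2.0],[6.5, 25.5, -0.4, 2.0],[7.3, 25.2, -0.4, 2.0],[8.2, 25.0, -0.4, 2.0],
```

apply_moves(moves=[[[-6,43,-1,3.5],[-4,43,-1,3.5],[-2,43,0,3.5],[1,43,0,3.5],[3,43,0,3.5],[6,43,0,3.5],[8,43,0,3],[11,42,0,3],[12,28,0,2],[5,13,0,1]]])

```text
clock: 2.1
eef_pos: [0.5602, -0.2753, 0.2619]
tool_rot: [0.999, 0.046, -0.006, 0.001]
ft_force: [0.4, 0.2, 0.3]
grip_width: 0.0851
```

Run:
```python
from h import *
plan([.5577,-.2598,.20],7,3)
from workcell import cams
import cv2
c=cams.camera("top");s=cams.camera("scene")
f=lambda im,x,y,w,h,k:cv2.resize(im[y:y+h,x:x+w,::-1],None,fx=k,fy=k,interpolation=cv2.INTER_CUBIC)
cv2.imwrite("pics/a1.png",np.hstack([f(c["color"],335,120,130,160,3),f(s["color"],170,170,130,160,3)]))
```

```text
t 2.10 p [ 0.5602 -0.2753  0.2619] yaw 5.25 tilt z [-0.0111 -0.0033 -0.9999] F [0.44 0.23 0.33] w 0.0851
[-0.4, -5.2, 20.6, -0.58],[-0.3, -5.2, 20.6, -0.58],[-0.2, -5.2, 20.6, -0.58],
```

View pics/a1.png

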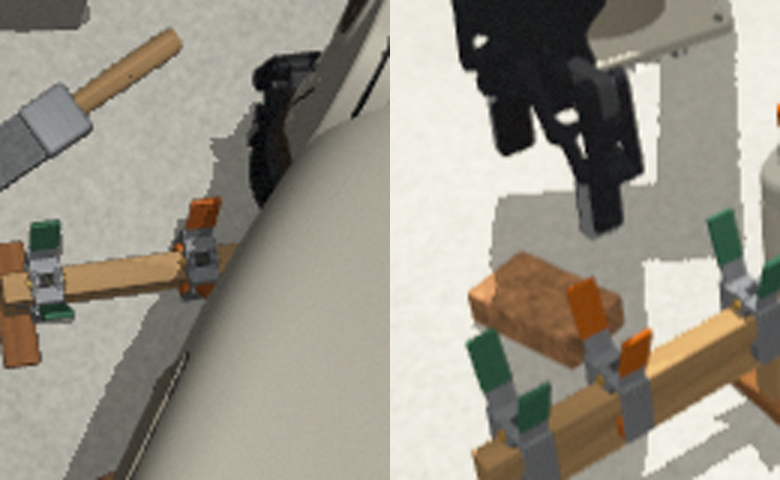

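Run:
```python
from h import *
np.set_printoptions(precision=4,suppress=True)
tt=lambda u,v:("top",325+u/5,175+v/5);s=lambda u,v:("scene",190+u/3,235+v/3)
a=tri(tt(393,57),s(187,142));b=tri(tt(415,217),s(129,88));print(a,b,(a+b)/2,np.linalg.norm(a-b),np.degrees(np.arctan2(*(a-b)[[1,0]])))
plan([.558,-.2598,.20],7,3)
```

```text
[ 0.59   -0.2536  0.1583] [ 0.5279 -0.2603  0.1576] [ 0.5589 -0.2569  0.158 ] 0.06248351881673163 6.128385415931702
t 2.20 p [ 0.5597 -0.2747  0.2615] yaw 5.29 tilt z [-0.0121 -0.0029 -0.9999] F [-0.65  0.12 -0.31] w 0.0857
[-0.1, -5.0, 20.5, -0.57],[-0.1, -5.0, 20.5, -0.57],[-0.0, -5.0, 20.5, -0.57],
```

apply_moves(moves=[[[0,-5,15,-0.5],[0,-5,15,-0.5],[0,-5,15,-0.5],[0,-1,12,0],[0,0,5,0],[0,0,0,0],[0,0,0,0],[0,0,0,0],[0,0,0,0],[0,0,0,0]]])

```text
clock: 3.2
eef_pos: [0.5555, -0.2536, 0.1987]
tool_rot: [0.998, 0.063, -0.007, -0.0]
ft_force: [-0.7, 0.3, 0.2]
grip_width: 0.085
```

```bash
python3 -c "
from h import *
plan([.5583,-.2585,.146],7,6)"
```

```text
t 3.20 p [ 0.5555 -0.2536  0.1987] yaw 7.17 tilt z [-1.310e-02 -4.000e-04 -9.999e-01] F [-0.68  0.29  0.22] w 0.0850
[0.4, 0.9, 8.8, 0.03],[0.4, 0.9, 8.8, 0.03],[0.4, 0.9, 8.8, 0.03],[0.4, 0.9, 8.8, 0.03],[0.4, 0.9, 8.8, 0.03],[0.4, 0.9, 8.8, 0.03],
```

apply_moves(moves=[[[0.6,1,9,0],[0.6,1,9,0],[0.6,1,9,0],[0.6,1,9,0],[0.6,1,9,0],[0.6,0,7,0],[0,0,0,0],[0,0,0,0],[0,0,0,0],[0,0,0,0]]])

```text
clock: 4.2
eef_pos: [0.5589, -0.2588, 0.141]
tool_rot: [0.998, 0.062, -0.007, -0.001]
ft_force: [-0.0, -0.4, 0.0]
grip_width: 0.0852
```

Run:
```python
from h import *
plan([.5583,-.2585,.146],7,3)
from workcell import cams
import cv2
s=cams.camera("scene")
cv2.imwrite("pics/a2.png",cv2.resize(s["color"][180:340,160:340,::-1],None,fx=4,fy=4,interpolation=cv2.INTER_CUBIC)[:600])
```

```text
t 4.20 p [ 0.5589 -0.2588  0.141 ] yaw 7.13 tilt z [-1.460e-02  3.000e-04 -9.999e-01] F [-0.   -0.42  0.03] w 0.0852
[-0.2, -0.1, -1.7, 0.04],[-0.2, -0.1, -1.7, 0.04],[-0.2, -0.1, -1.7, 0.04],
```

View pics/a2.png

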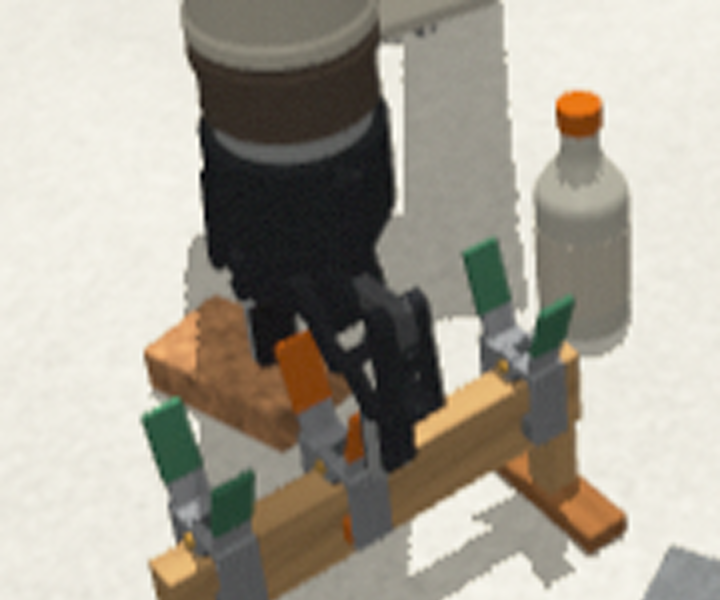

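Run:
```python
from h import *
import cv2
im=cv2.imread("pics/a2.png");a=np.radians(7.1);X=np.array([np.cos(a),np.sin(a),0]);Y=np.array([-np.sin(a),np.cos(a),0]);Z=np.array([0,0,1.])
T=np.array([.5589,-.2588,.141])
px=lambda p:(proj("scene",p)-[160,180])*4+1.5
# pad tips: open swing 13mm back => try tip z at T-17+ (0..13)
for sx in(1,-1):
  for dz in(-.017,-.004):
    q=[px(T+X*.0425*sx+Y*y+Z*dz).round().tolist() for y in(-.011,.011)];print("pad",sx,dz,q)
    for c in q:cv2.circle(im,tuple(map(int,c)),3,(0,255,255) if dz<-.01 else (255,255,0),-1)
for yc in(-.2598,):
  P=np.array([.558,yc,.108])
  for sx in(1,-1):
    q=[px(P+X*.033*sx+Y*y+Z*.058).round().tolist() for y in(-.01,.01)];print("handle tip",sx,q)
    for c in q:cv2.circle(im,tuple(map(int,c)),3,(255,0,255),-1)
for y in(-.115,.115):
  for x in(-.01,.01):
    c=px(np.array([.5558,-.2412,.1])+X*x+Y*y);cv2.circle(im,tuple(map(int,c)),3,(0,0,255),-1)
cv2.imwrite("pics/a3.png",im)
```

```text
pad 1 -0.017 [[364.0, 495.0], [406.0, 471.0]]
pad 1 -0.004 [[362.0, 473.0], [403.0, 450.0]]
pad -1 -0.017 [[260.0, 394.0], [300.0, 373.0]]
pad -1 -0.004 [[256.0, 373.0], [297.0, 352.0]]
handle tip 1 [[341.0, 411.0], [380.0, 390.0]]
handle tip -1 [[258.0, 334.0], [296.0, 315.0]]
```

View pics/a3.png

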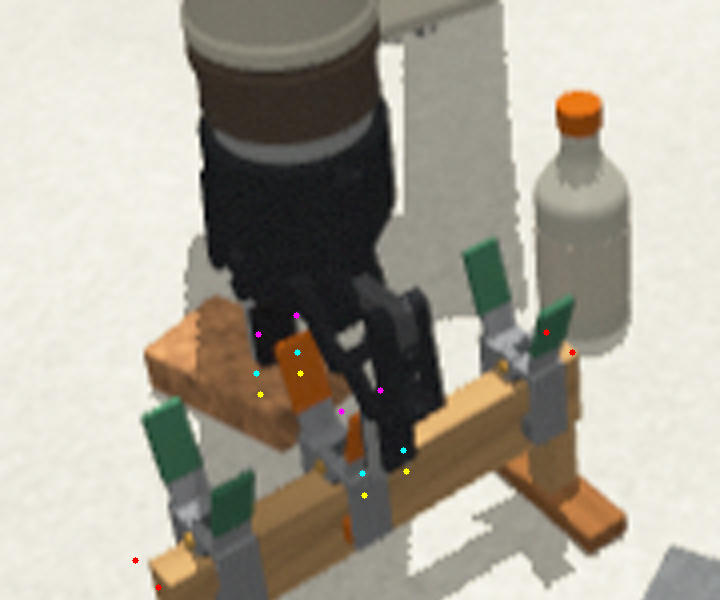

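The fingers straddle the orange handles: near pad at about (398,463), +x handle at (355,440), -x handle at (295,365). Both are shifted alike from the projections, so they line up with each other. Squeezing now.

apply_moves(moves=[[[0,0,0,0],[0,0,0,0],[0,0,0,0],[0,0,0,0],[0,0,0,0],[0,0,0,0],[0,0,0,0],[0,0,0,0],[0,0,0,0],[0,0,0,0]]], hand=-1)

```text
clock: 5.25
eef_pos: [0.5628, -0.2608, 0.1508]
tool_rot: [0.998, 0.062, -0.0, 0.003]
ft_force: [-0.0, 0.5, 2.1]
grip_width: 0.0308
```

Run:
```python
from h import *
plan([.5583,-.2585,.25],7,10)
from workcell import cams
import cv2
s=cams.camera("scene")
cv2.imwrite("pics/a4.png",cv2.resize(s["color"][180:340,160:340,::-1],None,fx=4,fy=4,interpolation=cv2.INTER_CUBIC)[:600])
```

```text
t 5.25 p [ 0.5628 -0.2608  0.1508] yaw 7.13 tilt z [-4.0e-04 -6.8e-03 -1.0e+00] F [-0.01  0.48  2.11] w 0.0308
[-0.4, -0.3, -9.9, 0.01],[-0.4, -0.3, -9.9, 0.01],[-0.4, -0.3, -9.9, 0.01],[-0.4, -0.3, -9.9, 0.01],[-0.4, -0.3, -9.9, 0.01],[-0.4, -0.3, -9.9, 0.01],[-0.4, -0.3, -9.9, 0.01],[-0.4, -0.3, -9.9, 0.01],[-0.4, -0.3, -9.9, 0.01],[-0.4, -0.3, -9.9, 0.01],
```

View pics/a4.png

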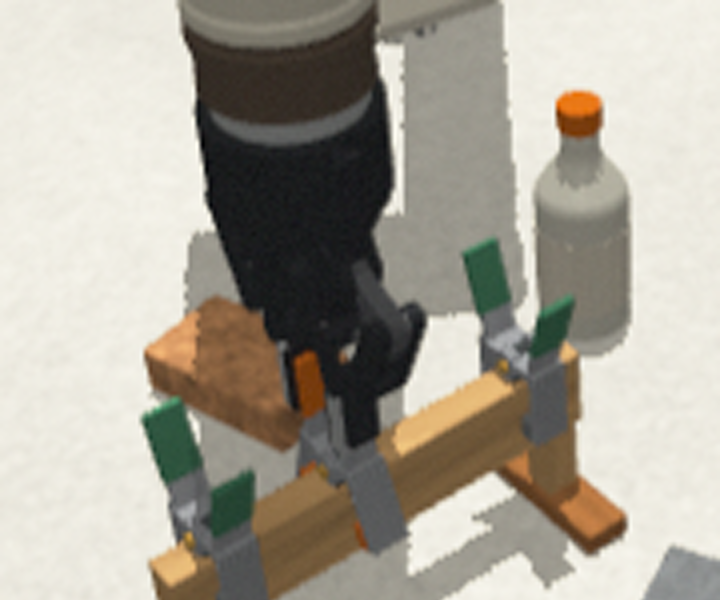

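apply_moves(moves=[[[0,0,-5,0],[0,0,-10,0],[0,0,-12,0],[0,0,-15,0],[0,0,-18,0],[0,0,-20,0],[0,0,-20,0],[0,0,-20,0],[0,0,-10,0],[0,0,0,0]]])

```text
clock: 6.3
eef_pos: [0.563, -0.2599, 0.2937]
tool_rot: [0.998, 0.062, 0.002, 0.005]
ft_force: [0.4, -0.3, -0.7]
grip_width: 0.0304
```

Run:
```python
from h import *
plan([.5672,.2925,.29],9.6,20)
from workcell import cams
import cv2
s=cams.camera("scene")
cv2.imwrite("pics/a5.png",cv2.resize(s["color"][120:280,160:340,::-1],None,fx=4,fy=4,interpolation=cv2.INTER_CUBIC)[:600])
```

```text
t 6.30 p [ 0.563  -0.2599  0.2937] yaw 7.13 tilt z [ 0.0042 -0.0089 -1.    ] F [ 0.36 -0.34 -0.65] w 0.0304
[3.6, -27.4, 0.2, -0.12],[3.7, -27.4, 0.2, -0.12],[3.8, -27.4, 0.2, -0.12],[3.8, -27.4, 0.2, -0.12],[3.9, -27.3, 0.2, -0.12],[3.9, -27.3, 0.2, -0.12],[4.0, -27.3, 0.2, -0.12],[4.0, -27.3, 0.2, -0.12],[4.1, -27.3, 0.2, -0.12],[4.2, -27.3, 0.2, -0.12],[4.2, -27.3, 0.2, -0.12],[4.3, -27.3, 0.2, -0.12],[4.3, -27.3, 0.2, -0.12],[4.4, -27.3, 0.2, -0.12],[4.5, -27.3, 0.2, -0.12],[4.5, -27.2, 0.2, -0.12],[4.6, -27.2, 0.2, -0.12],[4.6, -27.2, 0.2, -0.12],[4.7, -27.2, 0.2, -0.12],[4.8, -27.2, 0.2, -0.12],
```

View pics/a5.png

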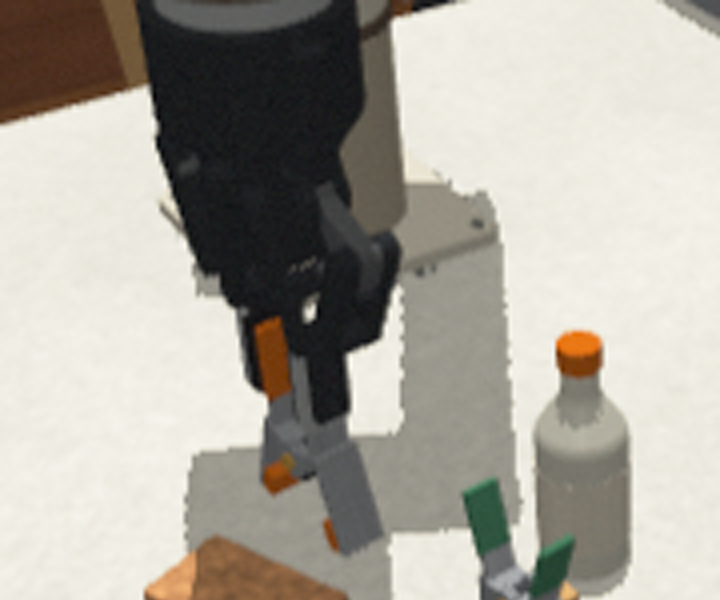

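apply_moves(moves=[[[1,-12,0,0],[3,-25,0,0],[4,-38,0,-0.2],[5,-40,0,-0.2],[5,-40,0,-0.2],[5,-40,0,-0.2],[5,-40,0,-0.2],[5,-40,0,-0.2],[5,-40,0,-0.2],[5,-40,0,-0.2]]])

```text
clock: 7.35
eef_pos: [0.5493, 0.1121, 0.2763]
tool_rot: [0.997, 0.072, -0.011, 0.001]
ft_force: [0.3, -0.2, -1.1]
grip_width: 0.0308
```

```bash
python3 -c "
from h import *
plan([.5695,.2925,.275],9.6,8)"
```

```text
t 7.35 p [0.5493 0.1121 0.2763] yaw 8.31 tilt z [-0.021  -0.0041 -0.9998] F [ 0.31 -0.22 -1.12] w 0.0308
[5.8, -21.9, 0.2, -0.16],[5.8, -21.9, 0.2, -0.16],[5.9, -21.9, 0.2, -0.16],[5.9, -21.9, 0.2, -0.16],[6.0, -21.9, 0.2, -0.16],[6.1, -21.9, 0.2, -0.16],[6.1, -21.8, 0.2, -0.16],[6.2, -21.8, 0.2, -0.16],
```

apply_moves(moves=[[[2,0,-20,0],[2,-5,-20,0],[6,-18,-4,-0.2],[6,-20,-2,-0.2],[6,-22,-2,-0.2],[6,-22,-2,-0.2],[6,-22,-2,-0.2],[6,-22,-2,-0.2],[6,-22,-1,-0.2],[5,-15,0,0]]])

```text
clock: 8.35
eef_pos: [0.5603, 0.304, 0.3163]
tool_rot: [0.995, 0.092, -0.026, 0.003]
ft_force: [-0.3, 0.0, -0.4]
grip_width: 0.0306
```

```bash
python3 -c "
from h import *
plan([.5695,.2925,.275],9.6,8)"
```

```text
t 8.35 p [0.5603 0.304  0.3163] yaw 10.52 tilt z [-0.0508 -0.0102 -0.9987] F [-0.28  0.04 -0.43] w 0.0306
[0.9, 1.6, 5.2, 0.12],[0.9, 1.6, 5.2, 0.12],[0.9, 1.6, 5.2, 0.12],[0.9, 1.6, 5.2, 0.12],[0.9, 1.6, 5.2, 0.12],[0.9, 1.6, 5.2, 0.12],[0.9, 1.6, 5.2, 0.12],[0.9, 1.6, 5.2, 0.12],
```

Run:
```python
from h import *
from workcell import telemetry
s=telemetry.get_obs();print(s["joint_pos"].round(4),s["joint_pos"][1:4].sum(), s["tau"].round(2),s["joint_vel"].round(3))
```

```text
[0.4904 0.575  0.6801 1.7255 0.0149 1.8772] 2.9806138668044873 [ -0.3  -54.25  24.91   0.25   0.12  -0.15] [0.215 0.248 0.37  0.15  0.002 0.214]
```

apply_moves(moves=[[[0,3,0,0.2],[0,3,0,0.2],[0,3,0,0.2],[0,2,0,0.2],[0,0,0,0],[0,0,0,0],[0,0,0,0],[0,0,0,0],[0,0,0,0],[0,0,0,0]]])

```text
clock: 9.35
eef_pos: [0.5599, 0.2915, 0.3129]
tool_rot: [0.996, 0.084, -0.029, 0.004]
ft_force: [-0.4, -0.2, -0.8]
grip_width: 0.0307
```

Run:
```python
from h import *
from workcell import telemetry
s=telemetry.get_obs();print(s["joint_pos"].round(4),s["joint_pos"][1:4].sum(), s["tau"].round(2),s["joint_vel"].round(3))
plan([.5695,.2925,.275],9.6,8)
```

```text
[0.4737 0.5655 0.6549 1.7176 0.014  1.8757] 2.9379759862262453 [-6.000e-02 -5.277e+01  2.562e+01  4.600e-01  5.000e-02 -0.000e+00] [ 0.001 -0.001  0.001  0.001 -0.001  0.001]
t 9.35 p [0.5599 0.2915 0.3129] yaw 9.64 tilt z [-0.0573 -0.0137 -0.9983] F [-0.36 -0.15 -0.85] w 0.0307
[1.2, 0.1, 4.7, 0.01],[1.2, 0.1, 4.7, 0.01],[1.2, 0.1, 4.7, 0.01],[1.2, 0.1, 4.7, 0.01],[1.2, 0.1, 4.7, 0.01],[1.2, 0.1, 4.7, 0.01],[1.2, 0.1, 4.7, 0.01],[1.2, 0.1, 4.7, 0.01],
```

apply_moves(moves=[[[-30,0,0,0],[-30,0,0,0],[-30,0,0,0],[-30,0,0,0],[0,0,0,0],[0,0,0,0],[0,0,0,0],[0,0,0,0],[0,0,0,0],[0,0,0,0]]])

```text
clock: 10.35
eef_pos: [0.4406, 0.2717, 0.3167]
tool_rot: [0.996, 0.084, -0.03, 0.005]
ft_force: [-0.9, -0.1, -1.4]
grip_width: 0.0307
```

Run:
```python
from h import *
from workcell import telemetry
s=telemetry.get_obs();print(s["joint_pos"].round(4))
plan([.5695,.2925,.275],9.6,1)
```

```text
[0.5427 0.306  0.2674 1.5899 0.018  1.9453]
t 10.35 p [0.4406 0.2717 0.3167] yaw 9.60 tilt z [-0.0587 -0.0144 -0.9982] F [-0.88 -0.14 -1.38] w 0.0307
[130.5, 1.0, 41.7, -0.0],
```

apply_moves(moves=[[[0,20,0,0],[0,20,0,0],[0,20,0,0],[0,20,0,0],[0,20,0,0],[0,20,0,0],[0,20,0,0],[0,0,0,0],[0,0,0,0],[0,0,0,0]]])

```text
clock: 11.35
eef_pos: [0.4685, 0.1297, 0.3142]
tool_rot: [0.996, 0.083, -0.031, 0.005]
ft_force: [0.4, 0.1, -1.2]
grip_width: 0.0304
```

Run:
```python
from h import *
from workcell import telemetry
s=telemetry.get_obs();print(s["joint_pos"].round(4))
plan([.5695,.2925,.275],9.6,1)
```

```text
[0.2689 0.2451 0.1787 1.5681 0.0021 1.6729]
t 11.35 p [0.4685 0.1297 0.3142] yaw 9.54 tilt z [-0.0619 -0.0149 -0.998 ] F [ 0.41  0.07 -1.22] w 0.0304
[126.6, -143.8, 39.2, -0.06],
```

apply_moves(moves=[[[0,0,-30,0],[0,0,-30,0],[0,0,-30,0],[0,0,-30,0],[0,0,0,0],[0,0,0,0],[0,0,0,0],[0,0,0,0],[0,0,0,0],[0,0,0,0]]])

```text
clock: 12.35
eef_pos: [0.4736, 0.1373, 0.4318]
tool_rot: [0.995, 0.088, -0.038, 0.005]
ft_force: [-0.5, -0.9, -1.5]
grip_width: 0.0303
```

Run:
```python
from h import *
from workcell import telemetry
s=telemetry.get_obs();print(s["joint_pos"].round(4))
plan([.5695,.2925,.275],9.6,1)
```

```text
[0.2798 0.2999 0.5553 1.902  0.004  1.6744]
t 12.35 p [0.4736 0.1373 0.4318] yaw 10.08 tilt z [-0.0739 -0.017  -0.9971] F [-0.54 -0.9  -1.5 ] w 0.0303
[121.6, -136.0, 156.8, 0.48],
```

apply_moves(moves=[[[0,0,40,0],[0,0,40,0],[0,0,20,0],[0,0,0,0],[0,0,0,0],[0,0,0,0],[0,0,0,0],[0,0,0,0],[0,0,0,0],[0,0,0,0]]])

```text
clock: 13.35
eef_pos: [0.4682, 0.1357, 0.3331]
tool_rot: [0.996, 0.087, -0.033, 0.004]
ft_force: [0.8, -0.2, -0.6]
grip_width: 0.0303
```

Run:
```python
from h import *
from workcell import telemetry
s=telemetry.get_obs();print(s["joint_pos"].round(4))
plan([.5695,.2925,.275],9.6,1)
```

```text
[0.2798 0.2496 0.2328 1.6206 0.0041 1.6753]
t 13.35 p [0.4682 0.1357 0.3331] yaw 10.03 tilt z [-0.0651 -0.0144 -0.9978] F [ 0.82 -0.2  -0.64] w 0.0303
[127.0, -136.7, 58.1, 0.43],
```

apply_moves(moves=[[[7,-7,0,0],[7,-7,0,0],[7,-7,0,0],[7,-7,0,0],[7,-7,0,0],[7,-7,0,0],[7,-7,0,0],[7,-7,0,0],[7,-7,0,0],[7,-7,0,0]]])

```text
clock: 14.35
eef_pos: [0.5298, 0.2245, 0.3273]
tool_rot: [0.996, 0.088, -0.033, 0.004]
ft_force: [-0.0, -0.1, -1.2]
grip_width: 0.0306
```

apply_moves(moves=[[[7,-7,0,0],[7,-7,0,0],[7,-7,0,0],[7,-7,0,0],[7,-7,0,0],[7,-7,2,0],[7,-7,3,0],[7,-7,3,0],[4,-5,3,0],[0,0,0,0]]])

```text
clock: 15.35
eef_pos: [0.582, 0.3027, 0.3089]
tool_rot: [0.996, 0.088, -0.034, 0.005]
ft_force: [-0.7, 0.3, -0.6]
grip_width: 0.0308
```

Run:
```python
from h import *
from workcell import telemetry
s=telemetry.get_obs();print(s["joint_pos"].round(4))
plan([.573,.293,.25],9.6,1)
```

```text
[0.4722 0.6405 0.7731 1.7696 0.0169 1.8662]
t 15.35 p [0.582  0.3027 0.3089] yaw 10.09 tilt z [-0.0667 -0.0151 -0.9977] F [-0.71  0.28 -0.59] w 0.0308
[-10.6, 8.0, 58.9, 0.49],
```

apply_moves(moves=[[[-1,1,8,0.1],[-1,1,8,0.1],[-1,1,8,0.1],[-1,1,8,0.1],[-1,1,8,0.1],[-1,1,8,0],[-0.5,1,8,0],[0,0,0,0],[0,0,0,0],[0,0,0,0]]])

```text
clock: 16.35
eef_pos: [0.5724, 0.2923, 0.2527]
tool_rot: [0.996, 0.083, -0.033, 0.005]
ft_force: [-0.0, 0.9, 0.0]
grip_width: 0.0306
```

Run:
```python
from h import *
plan([.573,.293,.25],9.6,1)
from workcell import cams
import cv2
c=cams.camera("top");s=cams.camera("scene")
np.save("top1.npy",c,allow_pickle=True);np.save("scene1.npy",s,allow_pickle=True)
f=lambda im,x,y,w,h,k:cv2.resize(im[y:y+h,x:x+w,::-1],None,fx=k,fy=k,interpolation=cv2.INTER_CUBIC)
cv2.imwrite("pics/b1.png",np.hstack([f(c["color"],70,120,90,150,4)[:,:360],f(s["color"],410,120,110,150,4)]))
```

```text
t 16.35 p [0.5724 0.2923 0.2527] yaw 9.50 tilt z [-0.0655 -0.0155 -0.9977] F [-0.04  0.91  0.03] w 0.0306
[0.7, -0.6, 2.7, -0.1],
```

View pics/b1.png

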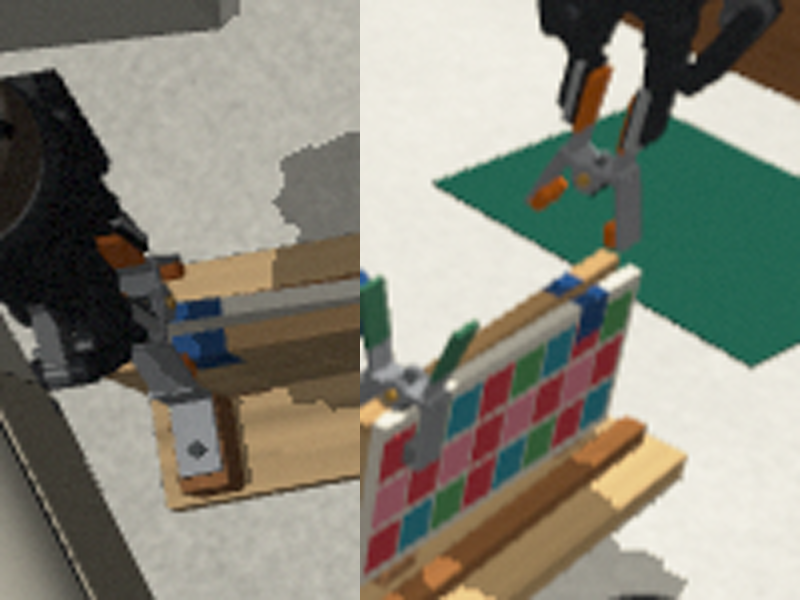

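Run:
```python
from h import *
np.set_printoptions(precision=4,suppress=True)
def T(a,b):
    return tri(("top",70+a[0]/4,120+a[1]/4),("scene",410+(b[0]-360)/4,120+b[1]/4))
tcp=np.array([.5724,.2923,.2527]);tz=np.array([-.0655,-.0155,-.9977])
print("exp pivot",tcp+.0428*tz,"exp throat",tcp+.0508*tz)
print("screw",T((168,302),(585,181)))
# -x jaw orange pad tip / +x jaw orange pad
print("+x pad",T((168,268),(611,235)))
for n,p in(("pivot-y end",tcp+.0428*tz+np.array([.002,-.012,0])),("throat",tcp+.0508*tz)):
    q=proj("top",p);r=proj("scene",p);print(n,(q-[70,120])*4,(r-[410,120])*4+[360,0])
```

```text
exp pivot [0.5696 0.2916 0.21  ] exp throat [0.5691 0.2915 0.202 ]
screw [0.5706 0.2852 0.2075]
+x pad [0.5905 0.2934 0.1809]
pivot-y end [174.4678 295.1314] [575.6715 181.7205]
throat [153.896  304.1079] [584.5357 186.6254]
```

Both views show the jaws open above the blue tape: tape at crop (200,335) in top and (580,295) in scene, clamp screw at (168,302) and (585,181). They put the clamp about 0–3 mm to the -x side, so I'll shift +2 mm while lowering.

apply_moves(moves=[[[1,0,6,0],[1,0,6,0],[1,-0.2,6,0],[0.5,-0.2,6,0],[0.5,-0.2,6,0],[0.5,0,5,0],[0,0,0,0],[0,0,0,0],[0,0,0,0],[0,0,0,0]]])

```text
clock: 17.45
eef_pos: [0.5749, 0.2936, 0.2143]
tool_rot: [0.996, 0.083, -0.033, 0.005]
ft_force: [-0.1, 0.6, -0.5]
grip_width: 0.0306
```

Run:
```python
from h import *
plan([.575,.293,.19],9.6,1)
from workcell import cams
import cv2
c=cams.camera("top");s=cams.camera("scene")
np.save("top2.npy",c,allow_pickle=True);np.save("scene2.npy",s,allow_pickle=True)
f=lambda im,x,y,w,h,k:cv2.resize(im[y:y+h,x:x+w,::-1],None,fx=k,fy=k,interpolation=cv2.INTER_CUBIC)
cv2.imwrite("pics/b2.png",np.hstack([f(c["color"],70,160,70,100,5)[:,:350],f(s["color"],430,140,80,100,5)]))
```

```text
t 17.45 p [0.5749 0.2936 0.2143] yaw 9.52 tilt z [-0.0652 -0.0153 -0.9978] F [-0.05  0.6  -0.47] w 0.0306
[0.0, 0.6, 24.3, -0.08],
```

apply_moves(moves=[[[0.1,0,2,0],[0.1,0,2,0],[0.1,0,2,0],[0.2,0,2,0],[0.1,0,2,0],[0.1,0,2,0],[0,0,0,0],[0,0,0,0],[0,0,0,0],[0,0,0,0]]])

```text
clock: 18.55
eef_pos: [0.5749, 0.2935, 0.2015]
tool_rot: [0.996, 0.083, -0.033, 0.005]
ft_force: [0.3, 0.2, -1.2]
grip_width: 0.0303
```

Run:
```python
from h import *
plan([.575,.293,.187],9.6,1)
```

```text
t 18.55 p [0.5749 0.2935 0.2015] yaw 9.51 tilt z [-0.0646 -0.0151 -0.9978] F [ 0.35  0.21 -1.19] w 0.0303
[0.0, 0.5, 14.5, -0.09],
```

apply_moves(moves=[[[0.1,0,2,0],[0.1,0,2,0],[0.1,0,2,0],[0.1,0,2,0],[0.1,0,2,0],[0.1,0,1.5,0],[0,0,0,0],[0,0,0,0],[0,0,0,0],[0,0,0,0]]])

```text
clock: 19.55
eef_pos: [0.5748, 0.2935, 0.189]
tool_rot: [0.996, 0.083, -0.033, 0.005]
ft_force: [-0.3, 0.4, -0.8]
grip_width: 0.0304
```

Run:
```python
from h import *
plan([.575,.293,.187],9.6,1)
```

```text
t 19.55 p [0.5748 0.2935 0.189 ] yaw 9.52 tilt z [-0.0645 -0.015  -0.9978] F [-0.29  0.38 -0.78] w 0.0304
[0.2, 0.5, 2.0, -0.08],
```

apply_moves(moves=[[[0,0,0.5,0],[0,0,0.5,0],[0,0,0.5,0],[0,0,0.5,0],[0,0,0.5,0],[0,0,0.5,0],[0,0,0.5,0],[0,0,0.5,0],[0,0,0.5,0],[0,0,0.5,0]]])

```text
clock: 20.55
eef_pos: [0.5747, 0.2935, 0.1863]
tool_rot: [0.996, 0.083, -0.031, 0.004]
ft_force: [-1.9, -0.7, 3.2]
grip_width: 0.0309
```

apply_moves(moves=[[[0,0,0.8,0],[0,0,0.8,0],[0,0,0.8,0],[0,0,0.8,0],[0,0,0.8,0],[0,0,0.8,0],[0,0,0.8,0],[0,0,0.8,0],[0,0,0.8,0],[0,0,0.8,0]]])

```text
clock: 21.55
eef_pos: [0.5744, 0.2934, 0.1862]
tool_rot: [0.996, 0.083, -0.028, 0.003]
ft_force: [-2.4, -0.7, 5.7]
grip_width: 0.0304
```

Run:
```python
from h import *
plan([.575,.293,.187],9.6,1)
```

```text
t 21.55 p [0.5744 0.2934 0.1862] yaw 9.52 tilt z [-0.0551 -0.0104 -0.9984] F [-2.35 -0.73  5.68] w 0.0304
[0.5, 0.5, -0.8, -0.08],
```

apply_moves(moves=[[[0,0,1.2,0],[0,0,1.2,0],[0,0,1.2,0],[0,0,1.2,0],[0,0,1.2,0],[0,0,1.2,0],[0,0,1.2,0],[0,0,1.2,0],[0,0,1.2,0],[0,0,1.2,0]]])

```text
clock: 22.55
eef_pos: [0.5739, 0.2932, 0.1861]
tool_rot: [0.996, 0.083, -0.023, 0.001]
ft_force: [-2.0, -0.9, 6.4]
grip_width: 0.0304
```

Run:
```python
from h import *
plan([.575,.293,.187],9.6,1)
```

```text
t 22.55 p [0.5739 0.2932 0.1861] yaw 9.52 tilt z [-0.0452 -0.0057 -0.999 ] F [-2.04 -0.94  6.35] w 0.0304
[1.0, 0.4, -0.9, -0.08],
```

apply_moves(moves=[[[0,0,1.5,0],[0,0,1.5,0],[0,0,1.5,0],[0,0,1.5,0],[0,0,1.5,0],[0,0,1.5,0],[0,0,1.5,0],[0,0,1.5,0],[0,0,1.5,0],[0,0,1.5,0]]])

```text
clock: 23.55
eef_pos: [0.5733, 0.2929, 0.186]
tool_rot: [0.996, 0.083, -0.017, -0.001]
ft_force: [-2.4, -0.9, 7.7]
grip_width: 0.0306
```

apply_moves(moves=[[[0,0,1.5,0],[0,0,1.5,0],[0,0,1.5,0],[0,0,1.5,0],[0,0,1.5,0],[0,0,1.5,0],[0,0,1.5,0],[0,0,1.5,0],[0,0,1.5,0],[0,0,1.5,0]]])

```text
clock: 24.55
eef_pos: [0.5728, 0.2926, 0.186]
tool_rot: [0.997, 0.083, -0.01, -0.004]
ft_force: [-2.3, -1.8, 7.7]
grip_width: 0.0307
```

Run:
```python
from h import *
plan([.575,.293,.187],9.6,1)
```

```text
t 24.55 p [0.5728 0.2926 0.186 ] yaw 9.51 tilt z [-0.0213  0.0057 -0.9998] F [-2.26 -1.76  7.67] w 0.0307
[2.3, 0.0, -1.0, -0.09],
```

apply_moves(moves=[[[0,0,1.2,0],[0,0,1.2,0],[0,0,1.2,0],[0,0,1.2,0],[0,0,1.2,0],[0,0,1.2,0],[0,0,1.2,0],[0,0,1.2,0],[0,0,1.2,0],[0,0,1.2,0]]], hand=-0.25)

```text
clock: 25.55
eef_pos: [0.5725, 0.2929, 0.1856]
tool_rot: [0.997, 0.083, -0.006, -0.006]
ft_force: [-3.2, -1.0, 8.4]
grip_width: 0.0324
```

apply_moves(moves=[[[-0.2,0,1,0],[-0.2,0,1,0],[-0.2,0,1,0],[-0.2,0,1,0],[-0.2,0,1,0],[-0.2,0,1,0],[-0.2,0,1,0],[-0.2,0,1,0],[-0.2,0,1,0],[-0.2,0,1,0]]], hand=-0.15)

```text
clock: 26.55
eef_pos: [0.5724, 0.2934, 0.1847]
tool_rot: [0.997, 0.083, 0.0, -0.008]
ft_force: [-2.4, -0.3, 6.9]
grip_width: 0.0363
```

Run:
```python
from h import *
plan([.575,.293,.187],9.6,1)
```

```text
t 26.55 p [0.5724 0.2934 0.1847] yaw 9.52 tilt z [-8.000e-04  1.510e-02 -9.999e-01] F [-2.43 -0.3   6.93] w 0.0363
[2.5, 0.8, -2.3, -0.08],
```

apply_moves(moves=[[[-0.4,0,0.8,0],[-0.4,0,0.8,0],[-0.4,0,0.8,0],[-0.4,0,0.8,0],[-0.4,0,0.8,0],[-0.4,0,0.8,0],[-0.4,0,0.8,0],[-0.4,0,0.8,0],[-0.4,0,0.8,0],[-0.4,0,0.8,0]]], hand=-0.03)

```text
clock: 27.55
eef_pos: [0.5714, 0.2953, 0.183]
tool_rot: [0.996, 0.083, 0.006, -0.011]
ft_force: [-1.4, -0.1, 7.0]
grip_width: 0.0412
```

Run:
```python
from h import *
plan([.575,.293,.187],9.6,1)
```

```text
t 27.55 p [0.5714 0.2953 0.183 ] yaw 9.55 tilt z [ 0.0105  0.0222 -0.9997] F [-1.36 -0.06  7.03] w 0.0412
[3.2, 2.9, -4.0, -0.05],
```

apply_moves(moves=[[[-0.4,0.3,0.6,0],[-0.4,0.3,0.6,0],[-0.4,0.3,0.6,0],[-0.4,0.3,0.6,0],[-0.4,0.3,0.6,0],[-0.4,0.3,0.6,0],[-0.4,0.3,0.6,0],[-0.4,0.3,0.6,0],[-0.4,0.3,0.6,0],[-0.4,0.3,0.6,0]]], hand=0.1)

```text
clock: 28.55
eef_pos: [0.5708, 0.2952, 0.1811]
tool_rot: [0.996, 0.084, 0.011, -0.015]
ft_force: [-0.7, 1.1, 5.2]
grip_width: 0.0469
```

Run:
```python
from h import *
plan([.575,.293,.187],9.6,1)
```

```text
t 28.55 p [0.5708 0.2952 0.1811] yaw 9.61 tilt z [ 0.0194  0.031  -0.9993] F [-0.7   1.08  5.22] w 0.0469
[3.8, 2.9, -5.9, 0.01],
```

apply_moves(moves=[[[-0.3,0.2,0.6,0],[-0.3,0.2,0.6,0],[-0.3,0.2,0.6,0],[-0.3,0.2,0.6,0],[-0.3,0.2,0.6,0],[-0.3,0.2,0.6,0],[-0.3,0.2,0.6,0],[-0.3,0.2,0.6,0],[-0.3,0.2,0.6,0],[-0.3,0.2,0.6,0]]], hand=0.2)

```text
clock: 29.55
eef_pos: [0.5703, 0.2949, 0.1795]
tool_rot: [0.996, 0.084, 0.015, -0.018]
ft_force: [0.5, -0.1, 4.2]
grip_width: 0.0515
```

Run:
```python
from h import *
plan([.575,.293,.187],9.6,1)
from workcell import cams
import cv2
c=cams.camera("top");s=cams.camera("scene")
f=lambda im,x,y,w,h,k:cv2.resize(im[y:y+h,x:x+w,::-1],None,fx=k,fy=k,interpolation=cv2.INTER_CUBIC)
cv2.imwrite("pics/b3.png",np.hstack([f(c["color"],80,170,70,100,5),f(s["color"],430,140,80,100,5)]))
```

```text
t 29.55 p [0.5703 0.2949 0.1795] yaw 9.62 tilt z [ 0.0266  0.0375 -0.9989] F [ 0.47 -0.09  4.16] w 0.0515
[4.3, 2.6, -7.5, 0.02],
```

apply_moves(moves=[[[-0.2,0.1,0.6,0],[-0.2,0.1,0.6,0],[-0.2,0.1,0.6,0],[-0.2,0.1,0.6,0],[-0.2,0.1,0.6,0],[-0.2,0.1,0.6,0],[-0.2,0.1,0.6,0],[-0.2,0.1,0.6,0],[-0.2,0.1,0.6,0],[-0.2,0.1,0.6,0]]], hand=0.3)

```text
clock: 30.65
eef_pos: [0.5694, 0.2948, 0.1777]
tool_rot: [0.996, 0.084, 0.017, -0.02]
ft_force: [-1.3, -0.6, 5.4]
grip_width: 0.0557
```

Run:
```python
from h import *
plan([.575,.293,.187],9.6,1)
```

```text
t 30.65 p [0.5694 0.2948 0.1777] yaw 9.62 tilt z [ 0.0311  0.0419 -0.9986] F [-1.35 -0.57  5.4 ] w 0.0557
[5.2, 2.7, -9.3, 0.02],
```

apply_moves(moves=[[[-0.1,0,0.5,0],[-0.1,0,0.5,0],[-0.1,0,0.5,0],[-0.1,0,0.5,0],[-0.1,0,0.5,0],[-0.1,0,0.4,0],[0,0,0.4,0],[0,0,0.3,0],[0,0,0.3,0],[0,0,0.3,0]]], hand=0.38)

```text
clock: 31.65
eef_pos: [0.5688, 0.2949, 0.1762]
tool_rot: [0.996, 0.084, 0.018, -0.02]
ft_force: [-1.9, -0.4, 5.8]
grip_width: 0.0591
```

Run:
```python
from h import *
plan([.575,.293,.187],9.6,1)
from workcell import cams
import cv2
c=cams.camera("top");s=cams.camera("scene")
f=lambda im,x,y,w,h,k:cv2.resize(im[y:y+h,x:x+w,::-1],None,fx=k,fy=k,interpolation=cv2.INTER_CUBIC)
cv2.imwrite("pics/b4.png",np.hstack([f(c["color"],80,170,70,100,5),f(s["color"],430,140,80,100,5)]))
```

```text
t 31.65 p [0.5688 0.2949 0.1762] yaw 9.62 tilt z [ 0.0327  0.0434 -0.9985] F [-1.91 -0.45  5.75] w 0.0591
[5.8, 2.9, -10.8, 0.02],
```

apply_moves(moves=[[[0,0,0.3,0],[0,0,0.3,0],[0,0,0.3,0],[0,0,0.3,0],[0,0,0.3,0],[0,0,0.3,0],[0,0,0.3,0],[0,0,0.3,0],[0,0,0.3,0],[0,0,0.3,0]]], hand=0.46)

```text
clock: 32.75
eef_pos: [0.5686, 0.295, 0.1746]
tool_rot: [0.996, 0.084, 0.018, -0.021]
ft_force: [-1.5, 0.2, 5.3]
grip_width: 0.0623
```

Run:
```python
from h import *
plan([.575,.293,.187],9.6,1)
```

```text
t 32.75 p [0.5686 0.295  0.1746] yaw 9.62 tilt z [ 0.0329  0.0441 -0.9985] F [-1.52  0.2   5.29] w 0.0623
[6.0, 3.1, -12.4, 0.02],
```

apply_moves(moves=[[[0,0,0.2,0],[0,0,0.2,0],[0,0,0.2,0],[0,0,0.2,0],[0,0,0.2,0],[0,0,0.2,0],[0,0,0.2,0],[0,0,0.2,0],[0,0,0.2,0],[0,0,0.2,0]]], hand=0.56)

```text
clock: 33.75
eef_pos: [0.5681, 0.2946, 0.169]
tool_rot: [0.996, 0.084, 0.016, -0.02]
ft_force: [0.5, -1.1, 0.7]
grip_width: 0.0665
```

Run:
```python
from h import *
plan([.575,.293,.187],9.6,1)
from workcell import cams
import cv2
c=cams.camera("top");s=cams.camera("scene")
f=lambda im,x,y,w,h,k:cv2.resize(im[y:y+h,x:x+w,::-1],None,fx=k,fy=k,interpolation=cv2.INTER_CUBIC)
cv2.imwrite("pics/b5.png",np.hstack([f(c["color"],80,170,70,100,5),f(s["color"],430,140,80,100,5)]))
```

```text
t 33.75 p [0.5681 0.2946 0.169 ] yaw 9.62 tilt z [ 0.0295  0.0417 -0.9987] F [ 0.53 -1.1   0.65] w 0.0665
[6.5, 2.7, -18.0, 0.02],
```

apply_moves(moves=[[[0,0,0,0],[0,0,0,0],[0,0,0,0],[0,0,0,0],[0,0,0,0],[0,0,0,0],[0,0,0,0],[0,0,0,0],[0,0,0,0],[0,0,0,0]]], hand=1)

```text
clock: 34.85
eef_pos: [0.5681, 0.2946, 0.1691]
tool_rot: [0.996, 0.084, 0.017, -0.02]
ft_force: [0.7, 0.7, -0.5]
grip_width: 0.0853
```

Run:
```python
from h import *
plan([.5678,.2946,.25],9.6,1)
from workcell import cams
import cv2
c=cams.camera("top");s=cams.camera("scene")
f=lambda im,x,y,w,h,k:cv2.resize(im[y:y+h,x:x+w,::-1],None,fx=k,fy=k,interpolation=cv2.INTER_CUBIC)
cv2.imwrite("pics/b6.png",np.hstack([f(c["color"],80,170,70,100,5),f(s["color"],430,140,80,100,5)]))
```

```text
t 34.85 p [0.5681 0.2946 0.1691] yaw 9.62 tilt z [ 0.0296  0.0418 -0.9987] F [ 0.67  0.69 -0.47] w 0.0853
[-0.3, -0.1, -80.9, 0.02],
```

apply_moves(moves=[[[0.1,0,-4,0],[0.1,0,-5,0],[0.2,-0.2,-6,0],[0.2,-0.2,-8,0],[0.2,-0.2,-10,0],[0.2,-0.2,-12,0],[0,0,-15,0],[0,0,-15,0],[0,0,-15,0],[0,0,-15,0]]])

```text
clock: 35.95
eef_pos: [0.5654, 0.2908, 0.2828]
tool_rot: [0.996, 0.084, 0.017, -0.02]
ft_force: [1.1, 0.6, 0.2]
grip_width: 0.0857
```

apply_moves(moves=[[[-5,0,-5,0],[-15,0,0,0],[-20,0,0,0],[-20,0,0,0],[-20,0,0,0],[-20,0,0,0],[-20,0,0,0],[-20,0,0,0],[-20,0,0,0],[0,0,0,0]]])

```text
clock: 36.95
eef_pos: [0.3998, 0.262, 0.2869]
tool_rot: [0.996, 0.084, 0.021, -0.022]
ft_force: [0.2, -0.2, -0.2]
grip_width: 0.0854
```

Run:
```python
from h import *
plan([.5678,.2946,.25],9.6,1)
from workcell import cams
import cv2
c=cams.camera("top");s=cams.camera("scene")
np.save("top3.npy",c,allow_pickle=True);np.save("scene3.npy",s,allow_pickle=True)
f=lambda im,x,y,w,h,k:cv2.resize(im[y:y+h,x:x+w,::-1],None,fx=k,fy=k,interpolation=cv2.INTER_CUBIC)
cv2.imwrite("pics/c1.png",np.hstack([f(c["color"],80,160,80,110,5),f(s["color"],420,150,80,110,5)]))
```

```text
t 36.95 p [0.3998 0.262  0.2869] yaw 9.59 tilt z [ 0.0376  0.0465 -0.9982] F [ 0.17 -0.17 -0.16] w 0.0854
[171.1, -4.1, 36.9, -0.01],
```

View pics/c1.png

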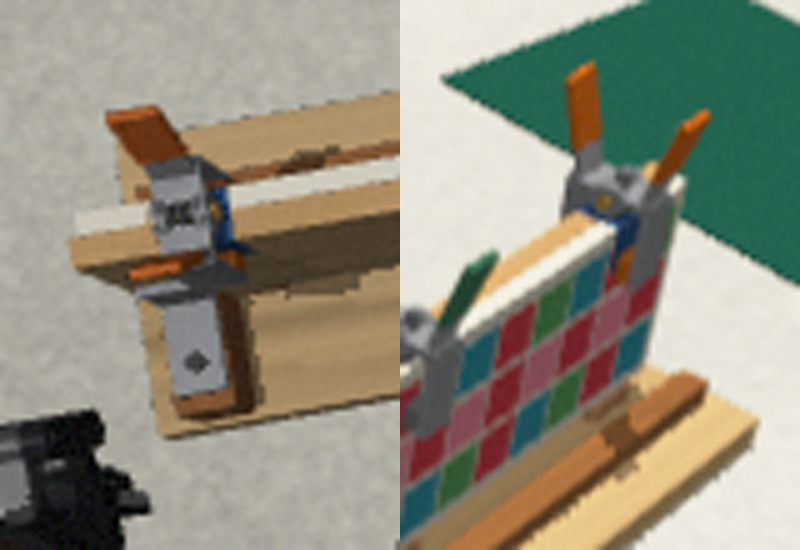

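Run:
```python
from h import *
np.set_printoptions(precision=4,suppress=True)
a=np.radians(9.6);Y=np.array([-np.sin(a),np.cos(a),0])
for z in(.144,.150):
  p=onz("top",80+178/5,160+212/5,z);t=onz("top",95+121/5,160+207/5,.1355);print(p,t,(p-t)@Y)
q=tri(("top",80+215/5,160+211/5),("scene",420+(602-400)/5,150+200/5));print("screw",q)
```

```text
[0.5672 0.2977 0.144 ] [0.5706 0.2936 0.1355] 0.004546788692679787
[0.5662 0.2957 0.15  ] [0.5706 0.2936 0.1355] 0.0027531518497648988
screw [0.569  0.2856 0.1431]
```

```bash
python3 -c "
from workcell import workorder;print(workorder.job_done())"
```

```text
the job is handed in; nothing more can be done
None
```

The orange clamp now sits astride both boards at the blue tape and holds the joint shut by itself. I handed the job in after about 37 s on the robot's clock, with the gripper clear of everything.

- **Bearing:** The throat met the top edge at about 0.135 m. I pressed with 6–9 N and kept about 5–8 N on it while the jaws closed in small steps. In the last step the pads slipped about 5 mm down the handles as contact ended. Readings there were taken only once a second, so I can't rule out a brief dip or spike in force.
- **Last checks:** The final pictures show the panel gap closed and the clamp upright. Its position across the boards matches the shut joint.
- **Offset along the boards:** The clamp is about 2–4.5 mm past the tape's middle towards the free end. A strip of tape shows on the other side; I left it rather than grip the clamp again.
- **Disagreements on the way:**
  - The two position estimates for the stand differed by about 3.5 mm, and I aimed between them.
  - Fast moves tilted the tool by about 4°. Slow pressing on the edge levelled it before I let the jaws close, but it was about 3° off again by the time I let go.
- **Other objects:** I felt no contact with anything else. I did not re-measure the bystanders afterwards.

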